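# Find the rocking corner of the chapati pan and pack it up

### The arm

A 6-joint arm with a two-finger parallel gripper is mounted at the origin on the work surface. World frame = base frame: x ahead of the robot, y to its left, z up, the work surface at z = 0. Lengths are in m, angles in rad, forces in N, time in s.
With the tool pointing down it reaches from about 0.25 to 0.775 m from the base axis. Payload 4 kg.
Tool frame: the origin (TCP) lies at the very end of the fingers, on their centre line; the grasp point (between the pads) lies 19 mm behind it; z points along the fingers, y is the direction in which the jaws open and shut (so a half turn about z gives the same grasp; the last joint's range is limited). The gripper opens to 94 mm and grips with 3 to 60 N. Pads are 16 mm wide; open, the fingers measure 119 mm over their backs; the gripper's body (75 mm by 177 mm) begins 78 mm behind the grasp point.
Start: joints at [-1.289, 0.087, 1.371, -0, 1.684, -0.103], TCP at [0.206, -0.51, 0.167] pointing down, gripper open.
Joint ranges: [-3.1, 3.1], [-0.76, 2.03], [0.27, 2.55], [-1.08, 4.22], [0.17, 2.65], [-2.57, 2.57]. Speed limits (rad/s): [2.79, 2.79, 3.14, 3.14, 3.14, 3.14].

### API

Orientations are given as [roll, pitch, yaw] about the fixed x, y, z axes, in that order (R = Rz(yaw) Ry(pitch) Rx(roll)).
In Python, from bench import robot, snapshot, calibration gives the robot as it stands. The module is installed in compiled form; this text tells all that it offers.
- The arm moves only by the tool servo_tool, never from a script. Its argument "series" is text: rows parted by semicolons, each of 5 numbers parted by spaces: the closure, from -1 (fully open) to 1 (shut), then the shift along the tool's x, y, z in cm, then the turn about the tool's z in rad. A call has 1 to 20 rows; each row is the pose to reach, as a shift and turn from the pose commanded when the call began, along the tool's axes at that moment; what a row does not reach only later rows make up. A row lasts 1/12 s, in which the tool goes at most 41.7 mm and 7.16 degrees, less where a joint would pass 70% of its speed; a pose out of reach is approached as far as the arm can. A call with a gripper value outside its range is refused whole. The fingers move at their own pace and stop on an object; the grip force is fixed at half the most. Time passes only in rows, so rows that repeat a pose let the fingers close. It gives the time, the measured TCP pose, the force and the opening at its end, in the units of the state.
- robot.get_obs(): the state, without advancing time (a new reading comes with each control period).
- snapshot(name): name is "scene" or "top" or "wrist"; returns (picture, depth): 384x512x3 uint8, red, green, blue; 384x512 float32, m along the optical axis (not along the pixel's ray), 0 where there is no reading.
- calibration(name): a dict with "fx", "fy", "cx", "cy" (pixels), "rvec" (rotation vector, rad) and "tvec" (3), from world to camera coordinates, as OpenCV has them; the wrist camera has in their place "tool_from_camera" (4x4, takes a point from camera to tool coordinates, whose origin is the TCP and whose axes are the flange's). Camera axes: x right, y down, z forward; pixel columns grow to the right and rows downward; lengths in m; the calibration is good to about 2 mm. A picture is of the moment at which its call begins: read the wrist's pose just before it. calibration takes no time and is no camera call.
- robot.close_job(): hands the job in, once; it reports no verdict.
The state is a dict: "time": time; "joint_positions": joint angles; "qvel": joint speeds; "joint_torque": joint torques, N m; "tool_pos": TCP position; "ee_rot": TCP orientation; "wrist_force": force on the tool from outside, world axes, zero at the start; "wrist_torque": the same for the moment, N m; "width": finger opening in m.
Only numpy, scipy, OpenCV 4.12 (cv2) and the standard library are available. Lean on these libraries where they do the work, as an engineer would, in place of code of your own. Each camera call takes 0.05 s, during which the arm holds its last target. There are 200 camera calls.

### The job

The chapati pan rocks on the jiko because one of the two studs under its front corners is low: gently press down its left front corner and then its right one (as seen from the front edge, opposite the handle) to feel which gives. Stand the red packing piece on the jiko's cover, slide its toe well under the pan's front edge at the corner that gives, in line with the low stud, without pushing the pan along, and let go. Then gently press the left and then the right front corner again to prove that the pan no longer rocks, and leave the other utensils where they are.

Things in the scene. Friction and masses are not known exactly. Their poses are not given: they have to be found in the camera images.
- sheet: bare steel sheet 720 x 1120 mm, 2 mm thick, fixed; everything stands on its top, 2 mm above the work surface. Origin: centre of its underside
- jiko: unlit jiko (waisted grey metal charcoal stove), fixed, 150 mm high, its top a flat dark steel cover 300 x 300 mm. Four upright studs 12 mm across stand on the cover at x, y = +-60 mm and carry the pan. Three are 12 mm high; one of the two front (-x) studs is 4.5 mm lower, which one changes and cannot be seen. Origin: centre of the underside; z up
- jiko_top (a point): centre of the upper face of the jiko's cover, 150 mm above the jiko's underside; axes as the jiko's
- chapati_pan: square flat aluminium chapati pan 180 x 180 x 6 mm, about 0.6 kg, lying loose on the four studs, its underside 12 mm above the cover. A black handle at the back (+x) reaches 225 mm from the middle and keeps it level, weighing on the back. Origin: centre of the underside; +x to the handle, +y left (seen from the front edge)
- pan_left (a point): place to press on the pan's top face near its left front corner, just about over that stud (at x -65, y +62, z 6 mm in the pan's frame). Over the low stud the pan tips down 4 to 5 mm here under about 2 N, until it meets the stud; over a good stud it gives under 1 mm, packed up about 1 mm
- pan_right (a point): place to press on the pan's top face near its right front corner, just about over that stud (at x -65, y -62, z 6 mm in the pan's frame). Over the low stud the pan tips down 4 to 5 mm here under about 2 N, until it meets the stud; over a good stud it gives under 1 mm, packed up about 1 mm
- packing: loose red steel packing piece, 0.18 kg: a toe 30 mm wide (y) and 11 mm thick from x = -8 to +24 mm, then a thinner nose (7 mm) to x = +29; an upright tab 16 mm (x) by 24 mm (y) stands over the origin, top 56 mm up. Pushed under the pan's front edge as far as the tab it clears the studs. Origin: underside, below the tab's middle; +x to the toe
- packing_toe (a point): end of the full-thickness toe, on its underside, 24 mm ahead (+x) of the packing piece's origin
- packing_tab (a point): point inside the tab to grip it at, 43 mm above the packing piece's underside; grip across its 24 mm width (y) so that the fingers stay above the pan
- turner: flat steel turner lying down, 310 mm long, blade 90 x 75 mm towards +x, wooden handle towards -x; loose, to be left alone. Origin: underside near mid-length
- food_clip: spring-loaded steel food clip lying down, 100 x 36 x 12 mm, long side along x; loose, to be left alone. Origin: centre of the underside
- plate_rack: blue plastic plate rack 140 x 200 mm (y long) holding two upright enamel plates 196 mm across, tops 210 mm over the sheet; fixed. Origin: centre of the underside
Not all that is in view belongs to the job. There is more than one size of the packing; the job needs the larger.

How it is judged:
By the outcome, as a careful person would: the job done as asked, in the order asked, and still so for the second after the job is handed in, with the robot touching nothing.
It also fails if it takes over 72 s, if anything falls off the work surface, if the arm or the gripper's body presses on something with over 40 N, if the wrist force passes 120 N, or if a joint passes its speed limit or range.

## Working session

There is one attempt and no reset: what is moved stays moved. The work goes in short steps, Python scripts to look and compute and a tool call to move; the robot and the scene stay as the last step left them, time stands still between calls to the robot, and variables do not carry over. Pictures are saved under pics/ and viewed, about 8 in all and at most 12, crops included, and the job is handed in when it is done.

Besides the shell and the picture viewer there is one more tool, called after "Emit:" in YAML: its name, and indented under it one key for each argument. servo_tool: Moves the arm, as the interface text tells. Its arguments: {"type":"object","properties":{"series":{"type":"string"}},"required":["series"]}

```bash
mkdir -p pics; cat > h.py <<'E'
import numpy as np, cv2
from bench import robot, snapshot, calibration
from scipy.spatial.transform import Rotation as R
def cam(name, obs=None):
    c=calibration(name); K=np.array([[c['fx'],0,c['cx']],[0,c['fy'],c['cy']],[0,0,1.]])
    if 'rvec' in c:
        Rm=cv2.Rodrigues(np.array(c['rvec'],float))[0]; t=np.array(c['tvec'],float).ravel()
        return K,Rm.T,-Rm.T@t
    T=np.array(c['tool_from_camera']); Rt=R.from_euler('xyz',obs['ee_rot']).as_matrix()
    return K,Rt@T[:3,:3],Rt@T[:3,3]+np.array(obs['tool_pos'])
def ray(px,C,z):
    K,A,o=C; d=A@np.linalg.solve(K,np.array([px[0],px[1],1.])); return o+d*(z-o[2])/d[2]
def pts(depth,C):
    K,A,o=C; v,u=np.mgrid[:depth.shape[0],:depth.shape[1]]
    P=np.stack([(u-K[0,2])/K[0,0],(v-K[1,2])/K[1,1],np.ones_like(u)],-1)*depth[...,None]
    return P@A.T+o
E
python3 - <<'E'
from h import *
o=robot.get_obs(); print({k:np.round(v,3) for k,v in o.items()})
for n in ('scene','top'):
    im,d=snapshot(n); np.savez(n+'.npz',im=im,d=d); cv2.imwrite(f'pics/{n}0.png',im[...,::-1])
    P=pts(d,cam(n)); print(n,cam(n)[2])
    hsv=cv2.cvtColor(im,cv2.COLOR_RGB2HSV); m=(((hsv[...,0]<10)|(hsv[...,0]>170))&(hsv[...,1]>120)&(hsv[...,2]>60)).astype(np.uint8)
    k,l,s,c=cv2.connectedComponentsWithStats(m)
    for i in range(1,k):
        if s[i,4]>15:
            q=P[(l==i)&(d>0)]; print(s[i],c[i].round(),np.median(q,0).round(3),q.max(0).round(3),q.min(0).round(3))
E
```

```text
{'time': np.float64(0.0), 'joint_positions': array([-1.289,  0.088,  1.372, -0.   ,  1.684, -0.103]), 'qvel': array([ 0.001, -0.   , -0.   ,  0.   , -0.001, -0.001]), 'joint_torque': array([ 2.0000e-03, -3.4018e+01, -3.0242e+01,  7.2000e-02,  3.3000e-02,
       -0.0000e+00]), 'tool_pos': array([ 0.206, -0.509,  0.166]), 'ee_rot': array([-3.139, -0.   ,  0.385]), 'wrist_force': array([0.005, 0.525, 0.258]), 'wrist_torque': array([-0.018, -0.021,  0.032]), 'width': np.float64(0.094)}
scene [ 1.24533131 -0.56407595  0.65963533]
[364  39  12  10 108] [370.  43.] [0.087 1.202 0.361] [0.112 2.247 0.379] [-0.649  1.184  0.19 ]
[164 243   9  16  95] [168. 252.] [ 0.496 -0.253  0.013] [ 0.511 -0.225  0.039] [ 0.44  -0.267 -0.002]
[143 256  15  28 267] [150. 270.] [ 0.542 -0.328  0.02 ] [ 0.563 -0.291  0.058] [ 0.454 -0.346 -0.002]
top [0.38637019 0.00806075 1.23823396]
[344 210  11  10  88] [349. 215.] [ 0.535 -0.323  0.036] [ 0.556 -0.312  0.061] [ 0.52  -0.346  0.006]
[324 225   7   6  33] [327. 228.] [ 0.493 -0.25   0.023] [ 0.503 -0.243  0.043] [ 0.483 -0.264 -0.003]
```

```bash
python3 - <<'E'
import cv2,numpy as np
a=cv2.imread('pics/scene0.png');b=cv2.imread('pics/top0.png')
cv2.imwrite('pics/top_big.png',cv2.resize(b,(800,600),interpolation=cv2.INTER_CUBIC))
c1=cv2.resize(a[225:310,120:220],(400,340),interpolation=cv2.INTER_CUBIC)
c2=cv2.resize(b[190:250,305:375],(397,340),interpolation=cv2.INTER_CUBIC)
cv2.imwrite('pics/crop.png',np.hstack([c1,c2]))
E
```

```text
(no output)
```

View pics/scene0.png

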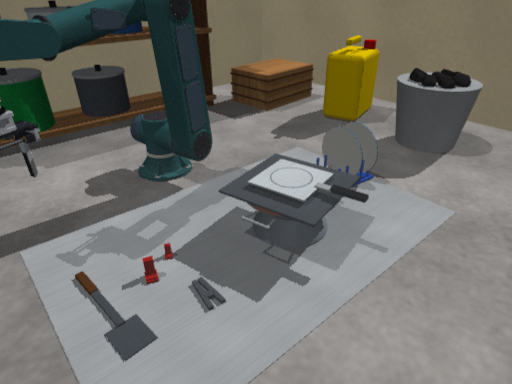

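View pics/top_big.png

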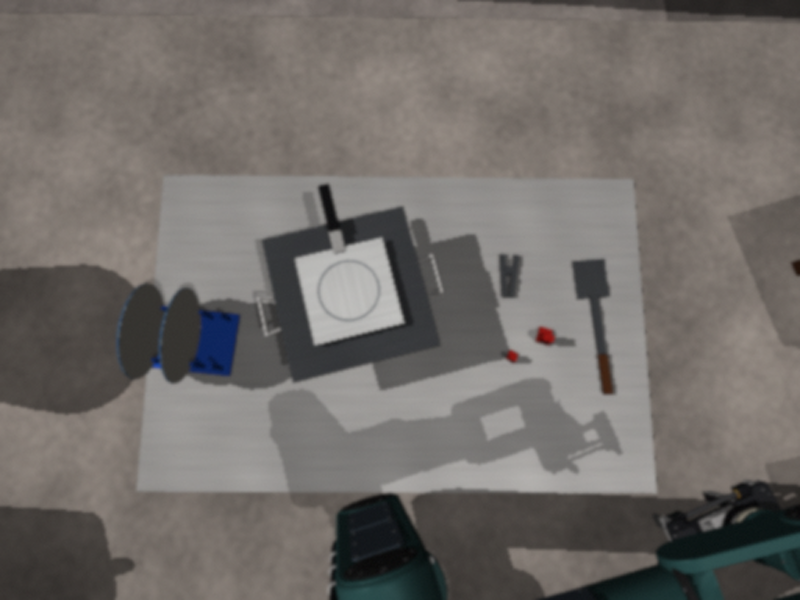

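View pics/crop.png

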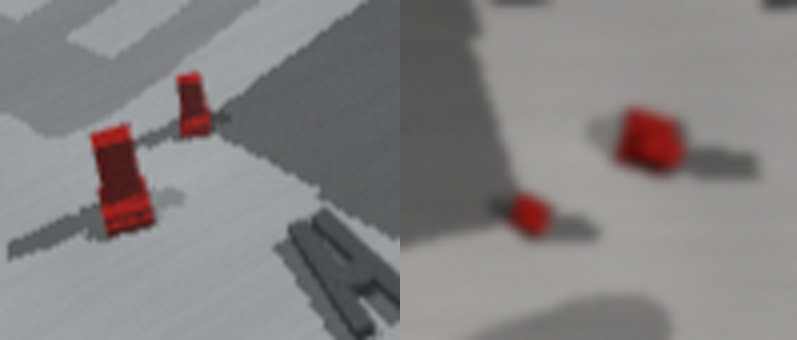

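The larger red packing is at scene px (150,270) and top px (349,215). Its top is 58 mm up, which matches 2 + 56 mm. The smaller decoy is at scene (168,252) and top (327,228), with its top at about 40 mm. The crop confirms this, and the larger one's toe points roughly +x. Next I measure the pan and jiko.

```bash
python3 - <<'E'
from h import *
f=np.load('top.npz'); im,d=f['im'],f['d']; C=cam('top'); P=pts(d,C)
v=im.min(-1); print(im[185,225],im[180,190],im[150,180],P[185,225],P[160,180])
roi=np.zeros(v.shape,np.uint8); roi[140:230,180:270]=1
for nm,m,z in (('pan',(v>140)&(roi>0)&(P[...,2]>.12),.17),):
    m=cv2.morphologyEx(m.astype(np.uint8),cv2.MORPH_OPEN,np.ones((9,9)))
    c=max(cv2.findContours(m,0,1)[0],key=cv2.contourArea); r=cv2.minAreaRect(c); b=cv2.boxPoints(r)
    W=np.array([ray(p,C,z)[:2] for p in b]); print(nm,r,W.round(4).tolist(),W.mean(0),[np.linalg.norm(W[i]-W[i-1]).round(4) for i in range(4)],[np.degrees(np.arctan2(*(W[i]-W[i-1])[::-1])).round(2) for i in range(4)])
hz=(P[...,2]>.14)&(P[...,2]<.19)&(np.hypot(P[...,0]-.42,P[...,1]-.06)<.3)
m=cv2.morphologyEx(hz.astype(np.uint8),cv2.MORPH_OPEN,np.ones((25,25)))
c=max(cv2.findContours(m,0,1)[0],key=cv2.contourArea); r=cv2.minAreaRect(c); b=cv2.boxPoints(r)
W=np.array([ray(p,C,.152)[:2] for p in b]); print('jiko',r,W.round(4).tolist(),W.mean(0),[np.linalg.norm(W[i]-W[i-1]).round(4) for i in range(4)],[np.degrees(np.arctan2(*(W[i]-W[i-1])[::-1])).round(2) for i in range(4)])
E
```

```text
[186 185 183] [66 67 68] [90 90 89] [0.61052812 0.09365567 0.16730529] [0.69507538 0.24009753 0.14917043]
pan ((222.70590209960938, 185.8235321044922), (56.26826477050781, 58.20854949951172), 75.96376037597656) [[0.6713, 0.2111], [0.7182, 0.0352], [0.5446, -0.0081], [0.5005, 0.1634]] [0.60861146 0.10040427] [np.float64(0.1773), np.float64(0.182), np.float64(0.1789), np.float64(0.1771)] [np.float64(15.61), np.float64(-75.07), np.float64(-165.98), np.float64(104.42)]
jiko ((224.5, 194.0), (70.0, 81.0), 90.0) [[0.6976, 0.2269], [0.6992, -0.0312], [0.4759, -0.0308], [0.475, 0.2182]] [0.58691808 0.09578809] [np.float64(0.2229), np.float64(0.2581), np.float64(0.2233), np.float64(0.2491)] [np.float64(2.23), np.float64(-89.66), np.float64(179.91), np.float64(90.21)]
```

Emit:
servo_tool:
  series: "1 0 0 -8 0; 1 0 0 -16 0; 1 51.6 -43.8 -16.4 0.128; 1 51.6 -43.8 -16.4 0.128; 1 51.6 -43.8 -16.4 0.128; 1 51.6 -43.8 -16.4 0.128; 1 51.6 -43.8 -16.4 0.128; 1 51.6 -43.8 -16.4 0.128; 1 51.6 -43.8 -16.4 0.128; 1 51.6 -43.8 -16.4 0.128; 1 51.6 -43.8 -16.4 0.128; 1 51.6 -43.8 -16.4 0.128; 1 51.6 -43.8 -16.4 0.128; 1 51.6 -43.8 -16.4 0.128; 1 51.6 -43.8 -16.4 0.128; 1 51.6 -43.8 -16.4 0.128; 1 51.6 -43.8 -16.4 0.128; 1 51.6 -43.8 -16.4 0.128; 1 51.6 -43.8 -16.4 0.128; 1 51.6 -43.8 -16.4 0.128"

```text
time: 1.77
tool_pos: [0.5212, 0.0932, 0.3297]
ee_rot: [-3.14, 0.002, 0.262]
wrist_force: [0.8, -0.0, -1.1]
width: 0.0008
```

```bash
python3 - <<'E'
from h import *
o=robot.get_obs(); im,d=snapshot('wrist'); np.savez('w1.npz',im=im,d=d); cv2.imwrite('pics/w1.png',im[...,::-1]); print({k:np.round(o[k],4) for k in('time','tool_pos','ee_rot','wrist_force')})
C=cam('wrist',o); P=pts(d,C); print(C[2])
hsv=cv2.cvtColor(im,cv2.COLOR_RGB2HSV)
for z0,z1,zp,k in((.160,.185,.17,21),(.142,.16,.152,9)):
    m=((P[...,2]>z0)&(P[...,2]<z1)&(d>0)).astype(np.uint8)
    m=cv2.morphologyEx(m,cv2.MORPH_OPEN,np.ones((k,k)))
    c=max(cv2.findContours(m,0,1)[0],key=cv2.contourArea); b=cv2.boxPoints(cv2.minAreaRect(c)); print(b.round().tolist())
    W=np.array([ray(p,C,zp)[:2] for p in b]); print(W.round(4).tolist(),W.mean(0),[np.linalg.norm(W[i]-W[i-1]).round(4) for i in range(4)],[np.degrees(np.arctan2(*(W[i]-W[i-1])[::-1])).round(2) for i in range(4)])
E
```

```text
{'time': np.float64(1.7667), 'tool_pos': array([0.5212, 0.0932, 0.3297]), 'ee_rot': array([-3.1404e+00,  2.0000e-03,  2.6220e-01]), 'wrist_force': array([ 0.8103, -0.0191, -1.0969])}
[0.59506304 0.11423471 0.54790127]
[[196.0, 177.0], [197.0, 29.0], [355.0, 31.0], [354.0, 179.0]]
[[0.5002, 0.1674], [0.6584, 0.1992], [0.7003, 0.0353], [0.5471, -0.0167]] [0.60151239 0.09630496] [np.float64(0.19), np.float64(0.1613), np.float64(0.1692), np.float64(0.1618)] [np.float64(104.29), np.float64(11.38), np.float64(-75.65), np.float64(-161.27)]
[[138.0, 0.0], [409.0, 0.0], [409.0, 220.0], [138.0, 220.0]]
[[0.673, 0.2725], [0.7499, -0.0148], [0.5115, -0.111], [0.4199, 0.2307]] [0.58856417 0.0943261 ] [np.float64(0.2565), np.float64(0.2974), np.float64(0.257), np.float64(0.3537)] [np.float64(9.38), np.float64(-75.02), np.float64(-158.03), np.float64(105.01)]
```

View pics/w1.png

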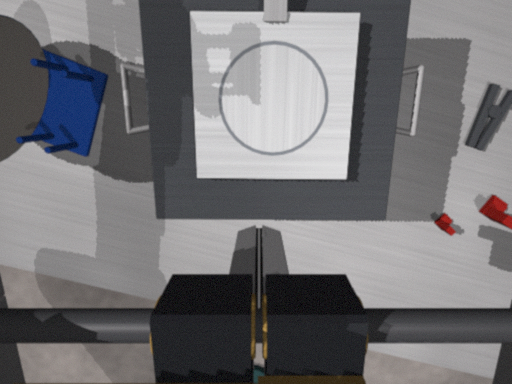

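The view shows the pan with front corners at about (196,179) and (349,179) and back corners at (191,12) and (360,12). The cover's front edge is at row 220. The packing is at the right edge (495,210), still to be viewed closer. Now I refine the corners.

```bash
python3 - <<'E'
from h import *
f=np.load('w1.npz'); im=f['im']; o=robot.get_obs(); C=cam('wrist',o)
g=im.min(-1); m=cv2.morphologyEx(((g>110)).astype(np.uint8)*0+(cv2.inRange(cv2.GaussianBlur(g,(3,3),0),100,255)>0),cv2.MORPH_OPEN,np.ones((9,9),np.uint8)) if False else (g>115).astype(np.uint8)
m[:,:170]=0;m[:,385:]=0;m[200:]=0
m=cv2.morphologyEx(m,cv2.MORPH_OPEN,np.ones((15,15)))
c=max(cv2.findContours(m,0,1)[0],key=cv2.contourArea)
b=cv2.approxPolyDP(cv2.convexHull(c),6,True)[:,0]; print(b.tolist())
W=np.array([ray(p,C,.17)[:2] for p in b]); print(W.round(4).tolist(),W.mean(0),[np.linalg.norm(W[i]-W[i-1]).round(4) for i in range(len(W))],[np.degrees(np.arctan2(*(W[i]-W[i-1])[::-1])).round(2) for i in range(len(W))])
cy=np.radians(14.8); Rm=np.array([[np.cos(cy),-np.sin(cy)],[np.sin(cy),np.cos(cy)]])
print(((np.array(W)-[.6086,.1004])@Rm).round(4))
for p in((157,218),(386,219)): print('cover front',ray(p,C,.152))
E
```

```text
[[358, 12], [346, 178], [197, 177], [191, 11], [286, 0]]
[[0.7176, 0.0362], [0.5446, -0.0098], [0.4998, 0.1638], [0.6733, 0.207], [0.7089, 0.1129]] [0.62882728 0.10202423] [np.float64(0.0772), np.float64(0.1791), np.float64(0.1792), np.float64(0.1788), np.float64(0.1007)] [np.float64(-83.54), np.float64(-165.12), np.float64(104.46), np.float64(14.01), np.float64(-69.25)]
[[ 0.089  -0.0899]
 [-0.0901 -0.0902]
 [-0.089   0.0891]
 [ 0.0898  0.0866]
 [ 0.1002 -0.0135]]
cover front [0.4285441  0.20528813 0.152     ]
cover front [ 0.50378776 -0.08383542  0.152     ]
```

Emit:
servo_tool:
  series: "1 2.2 -4.6 4 0; 1 2.2 -4.6 8 0; 1 2.2 -4.6 12 0; 1 2.2 -4.6 14 0; 1 2.2 -4.6 15 0; 1 2.2 -4.6 15.4 0; 1 2.2 -4.6 15.6 0; 1 2.2 -4.6 15.6 0; 1 2.2 -4.6 15.6 0; 1 2.2 -4.6 15.6 0"

```text
time: 2.65
tool_pos: [0.5313, 0.1398, 0.1779]
ee_rot: [3.141, -0.005, 0.256]
wrist_force: [0.4, 0.1, 0.3]
width: 0.0005
```

Emit:
servo_tool:
  series: "1 0 0 0.1 0; 1 0 0 0.2 0; 1 0 0 0.3 0; 1 0 0 0.4 0; 1 0 0 0.4 0; 1 0 0 0.4 0"

```text
time: 3.15
tool_pos: [0.5298, 0.14, 0.1709]
ee_rot: [3.142, 0.0, 0.257]
wrist_force: [0.3, -0.8, 0.0]
width: 0.0002
```

Emit:
servo_tool:
  series: "1 0 -0.3 0.05 0; 1 0 -0.3 0.1 0; 1 0 -0.3 0.15 0; 1 0 -0.3 0.15 0; 1 0 -0.3 0.15 0; 1 0 -0.3 0.15 0"

```text
time: 3.65
tool_pos: [0.5292, 0.1428, 0.1696]
ee_rot: [3.141, -0.0, 0.257]
wrist_force: [0.2, 0.9, 0.8]
width: 0.0001
```

Emit:
servo_tool:
  series: "1 0 0 0.05 0; 1 0 0 0.1 0; 1 0 0 0.15 0; 1 0 0 0.15 0; 1 0 0 0.15 0; 1 0 0 0.15 0"

```text
time: 4.15
tool_pos: [0.5291, 0.1428, 0.1682]
ee_rot: [3.141, 0.0, 0.257]
wrist_force: [0.1, -0.5, -0.2]
width: 0.0007
```

Emit:
servo_tool:
  series: "1 0 0 0.05 0; 1 0 0 0.1 0; 1 0 0 0.15 0; 1 0 0 0.15 0; 1 0 0 0.15 0; 1 0 0 0.15 0"

```text
time: 4.65
tool_pos: [0.5291, 0.1429, 0.1666]
ee_rot: [3.142, 0.0, 0.257]
wrist_force: [0.4, 0.3, 0.4]
width: 0.0004
```

Emit:
servo_tool:
  series: "1 0 0 0.05 0; 1 0 0 0.1 0; 1 0 0 0.1 0; 1 0 0 0.1 0; 1 0 0 0.1 0"

```text
time: 5.07
tool_pos: [0.5291, 0.1428, 0.1656]
ee_rot: [3.141, 0.0, 0.257]
wrist_force: [-0.2, -0.3, -0.7]
width: 0.0004
```

Emit:
servo_tool:
  series: "1 0 0 0.05 0; 1 0 0 0.1 0; 1 0 0 0.15 0; 1 0 0 0.15 0; 1 0 0 0.15 0"

```text
time: 5.48
tool_pos: [0.5291, 0.1428, 0.1641]
ee_rot: [3.141, 0.0, 0.257]
wrist_force: [0.5, 0.1, 0.3]
width: -0.0
```

```bash
python3 - <<'E'
from h import *
for i in range(3):
    o=robot.get_obs(); print(o['time'],o['tool_pos'].round(4),o['wrist_force'].round(2),o['wrist_torque'].round(3))
    im,d=snapshot('wrist')
C=cam('wrist',o);P=pts(d,C); np.savez('w2.npz',im=im,d=d)
cv2.imwrite('pics/w2.png',im[...,::-1])
a,_=snapshot('scene'); cv2.imwrite('pics/s2.png',cv2.resize(a[130:240,200:400],(800,440),interpolation=cv2.INTER_CUBIC)[...,::-1])
E
```

```text
5.4833 [0.5291 0.1428 0.1641] [0.48 0.11 0.31] [ 0.028  0.006 -0.015]
5.5333 [0.5291 0.1429 0.1641] [ 0.84 -0.15  0.1 ] [0.059 0.03  0.057]
5.5833 [0.5292 0.1428 0.1642] [ 0.12 -0.11  0.28] [-0.003  0.101  0.03 ]
```

View pics/s2.png

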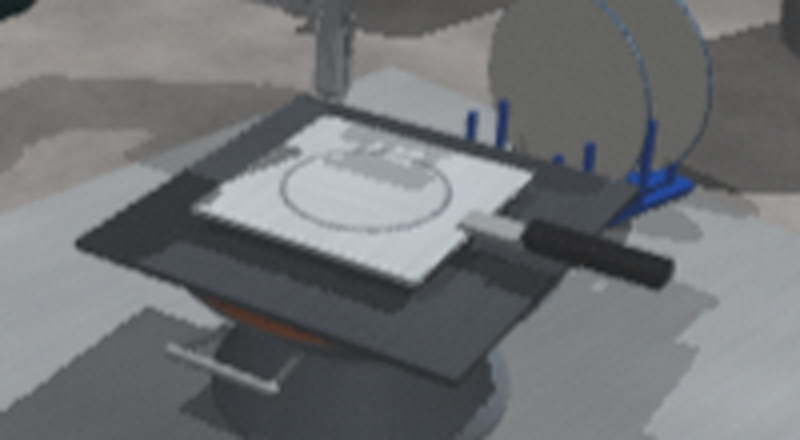

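```bash
python3 - <<'E'
from h import *
c=calibration('scene');K,_,_=cam('scene')
for p in([.5292,.1428,.164],[.5292,.1428,.170],[.4998,.1638,.17],[.5446,-.0098,.17],[.4285,.2053,.152],[.503,-.084,.152],[.5292,.1428,.20]):
    q=cv2.projectPoints(np.array([p]),np.array(c['rvec'],float),np.array(c['tvec'],float),K,None)[0].ravel(); print(p,q.round(1),((q-[200,130])*4).round())
w=np.load('w2.npz')['im']; cv2.imwrite('pics/w2.png',w[...,::-1])
E
```

```text
[0.5292, 0.1428, 0.164] [281.8 164.7] [327. 139.]
[0.5292, 0.1428, 0.17] [281.9 163. ] [327. 132.]
[0.4998, 0.1638, 0.17] [280.2 158. ] [321. 112.]
[0.5446, -0.0098, 0.17] [246.6 180.5] [186. 202.]
[0.4285, 0.2053, 0.152] [274.4 152.6] [298.  90.]
[0.503, -0.084, 0.152] [216.8 189.2] [ 67. 237.]
[0.5292, 0.1428, 0.2] [282.1 154.1] [328.  96.]
```

View pics/w2.png

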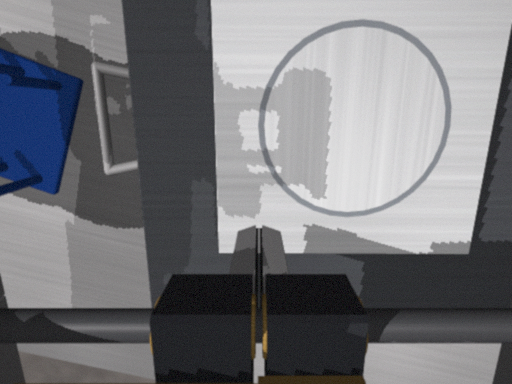

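```bash
python3 - <<'E'
from h import *
f=np.load('w2.npz'); im,d=f['im'],f['d']; o=robot.get_obs(); C=cam('wrist',o);K=C[0]
T=np.array(calibration('wrist')['tool_from_camera']); Ti=np.linalg.inv(T)
for z in(0,-.02,-.033,-.05):
    q=K@(Ti@[0,0,z,1])[:3]; print(z,(q/q[2]).round(1),q[2])
P=pts(d,C)
for p in((246,232),(250,240),(272,232),(270,245),(300,200),(300,245),(235,240),(300,270)): print(p,d[p[1],p[0]],P[p[1],p[0]].round(4))
f=np.load('w1.npz'); 
s,ds=snapshot('scene'); Q=pts(ds,cam('scene'))
for r in range(130,172,3): print(r,ds[r,282].round(3),Q[r,282].round(3),s[r,282])
E
```

```text
0 [260.5 220.2   1. ] 0.2307092797823195
-0.02 [260.7 230.2   1. ] 0.21139183812567294
-0.033 [260.9 237.8   1. ] 0.19883550104885267
-0.05 [261.1 249.3   1. ] 0.1824156756407031
(246, 232) 0.17905185 [0.5374 0.1537 0.2148]
(250, 240) 0.16881977 [0.5377 0.1512 0.2255]
(272, 232) 0.18063745 [0.5405 0.1395 0.2133]
(270, 245) 0.16244216 [0.5404 0.1413 0.2321]
(300, 200) 0.22023499 [0.5523 0.1209 0.1705]
(300, 245) 0.22863342 [0.5204 0.1115 0.1708]
(235, 240) 0.22901437 [0.5118 0.1572 0.1695]
(300, 270) 0.25446376 [0.4926 0.1007 0.152 ]
130 1.047 [0.536 0.133 0.282] [85 87 89]
133 1.05 [0.537 0.132 0.273] [86 88 89]
136 1.058 [0.535 0.134 0.263] [86 88 88]
139 1.059 [0.538 0.132 0.255] [92 94 96]
142 1.064 [0.538 0.132 0.245] [89 91 94]
145 1.07 [0.538 0.133 0.235] [88 91 92]
148 1.075 [0.537 0.133 0.225] [95 97 99]
151 1.077 [0.539 0.132 0.217] [ 96  98 100]
154 1.091 [0.534 0.137 0.204] [92 95 97]
157 1.195 [0.47  0.201 0.151] [66 69 73]
160 1.137 [0.511 0.161 0.168] [182 190 192]
163 1.116 [0.528 0.145 0.169] [186 192 197]
166 1.099 [0.543 0.13  0.169] [185 192 197]
169 1.082 [0.557 0.117 0.168] [160 168 171]
```

The pictures contradict the assumption that the tip is at the TCP. Scene depth and wrist depth both put the closed fingertips at z about 0.205, while the TCP reads 0.164. With the fingers shut, the tips sit about 35 mm above the pan, so I have touched nothing yet. I'll go down in guarded stages.

Emit:
servo_tool:
  series: "1 0 0 0.4 0; 1 0 0 0.8 0; 1 0 0 1.2 0; 1 0 0 1.6 0; 1 0 0 2.0 0; 1 0 0 2.0 0; 1 0 0 2.0 0"

```text
time: 6.32
tool_pos: [0.5288, 0.1428, 0.1436]
ee_rot: [3.142, 0.001, 0.257]
wrist_force: [0.6, -0.3, 0.5]
width: 0.0005
```

```bash
python3 - <<'E'
from h import *
o=robot.get_obs(); print(o['time'],o['tool_pos'].round(4),o['wrist_force'].round(2),o['width'])
s,ds=snapshot('scene'); Q=pts(ds,cam('scene'))
for r in range(150,170): print(r,Q[r,282].round(3),s[r,282])
E
```

```text
6.3167 [0.5288 0.1428 0.1436] [ 0.58 -0.3   0.53] 0.00048181279638994604
150 [0.538 0.133 0.219] [88 89 92]
151 [0.54  0.131 0.217] [85 89 89]
152 [0.538 0.133 0.213] [89 91 91]
153 [0.542 0.13  0.212] [89 91 92]
154 [0.54  0.132 0.207] [88 90 92]
155 [0.539 0.133 0.203] [91 94 96]
156 [0.537 0.134 0.199] [ 96  97 100]
157 [0.54  0.132 0.198] [ 96  98 101]
158 [0.538 0.134 0.193] [ 97  99 101]
159 [0.542 0.13  0.192] [85 88 88]
160 [0.536 0.137 0.184] [117 120 123]
161 [0.517 0.155 0.169] [170 175 179]
162 [0.525 0.148 0.17 ] [185 191 195]
163 [0.528 0.145 0.169] [170 175 179]
164 [0.531 0.142 0.168] [168 173 179]
165 [0.535 0.138 0.167] [187 193 196]
166 [0.541 0.132 0.168] [187 193 198]
167 [0.547 0.126 0.168] [173 181 186]
168 [0.552 0.122 0.168] [153 161 166]
169 [0.556 0.118 0.168] [155 162 166]
```

Emit:
servo_tool:
  series: "1 0 0 0.3 0; 1 0 0 0.6 0; 1 0 0 0.8 0; 1 0 0 1.0 0; 1 0 0 1.0 0; 1 0 0 1.0 0"

```text
time: 6.87
tool_pos: [0.529, 0.1428, 0.1339]
ee_rot: [3.142, 0.0, 0.257]
wrist_force: [-0.2, -0.0, -0.1]
width: 0.0002
```

Emit:
servo_tool:
  series: "1 0 0 0.1 0; 1 0 0 0.2 0; 1 0 0 0.2 0; 1 0 0 0.2 0; 1 0 0 0.2 0"

```text
time: 7.28
tool_pos: [0.5292, 0.1428, 0.1322]
ee_rot: [3.142, -0.0, 0.257]
wrist_force: [-0.4, 0.0, 0.1]
width: 0.0005
```

Emit:
servo_tool:
  series: "1 0 0 0.1 0; 1 0 0 0.15 0; 1 0 0 0.15 0; 1 0 0 0.15 0; 1 0 0 0.15 0"

```text
time: 7.7
tool_pos: [0.5292, 0.1429, 0.131]
ee_rot: [3.141, -0.001, 0.257]
wrist_force: [-0.8, 0.3, 2.6]
width: 0.0006
```

Emit:
servo_tool:
  series: "1 0 0 0.05 0; 1 0 0 0.1 0; 1 0 0 0.1 0; 1 0 0 0.1 0; 1 0 0 0.1 0"

```text
time: 8.12
tool_pos: [0.5292, 0.1429, 0.1297]
ee_rot: [-3.142, -0.0, 0.257]
wrist_force: [-0.5, 0.4, 2.5]
width: 0.0003
```

Emit:
servo_tool:
  series: "1 0 0 0.05 0; 1 0 0 0.1 0; 1 0 0 0.15 0; 1 0 0 0.15 0; 1 0 0 0.15 0"

```text
time: 8.53
tool_pos: [0.5291, 0.1429, 0.1281]
ee_rot: [-3.142, 0.0, 0.257]
wrist_force: [-1.8, 0.9, 2.1]
width: 0.0004
```

Emit:
servo_tool:
  series: "1 0 0 0.05 0; 1 0 0 0.1 0; 1 0 0 0.1 0; 1 0 0 0.1 0; 1 0 0 0.1 0"

```text
time: 8.95
tool_pos: [0.5292, 0.1429, 0.1275]
ee_rot: [-3.142, -0.0, 0.257]
wrist_force: [-1.9, -0.3, 4.0]
width: 0.0002
```

The left corner gave about 4 mm at a steady 2.5 N or so, then met something at 4 N. Now the right corner.

Emit:
servo_tool:
  series: "1 0 0 -1 0; 1 0 0 -2.5 0; 1 0 4 -2.5 0; 1 0 8 -2.5 0; 1 0 12.4 -2.5 0; 1 0 12.4 -2.5 0; 1 0 12.4 -2 0; 1 0 12.4 -1.2 0; 1 0 12.4 -0.8 0; 1 0 12.4 -0.6 0; 1 0 12.4 -0.6 0; 1 0 12.4 -0.6 0"

```text
time: 9.95
tool_pos: [0.5604, 0.024, 0.133]
ee_rot: [-3.142, 0.0, 0.259]
wrist_force: [0.5, 1.1, -0.3]
width: 0.0005
```

Emit:
servo_tool:
  series: "1 0 0 0.05 0; 1 0 0 0.1 0; 1 0 0 0.15 0; 1 0 0 0.15 0; 1 0 0 0.15 0"

```text
time: 10.37
tool_pos: [0.5608, 0.0232, 0.132]
ee_rot: [-3.141, -0.001, 0.257]
wrist_force: [0.3, 0.7, 2.1]
width: 0.0006
```

Emit:
servo_tool:
  series: "1 0 0 0.05 0; 1 0 0 0.1 0; 1 0 0 0.1 0; 1 0 0 0.1 0; 1 0 0 0.1 0"

```text
time: 10.78
tool_pos: [0.5608, 0.0232, 0.1319]
ee_rot: [-3.141, -0.001, 0.257]
wrist_force: [-1.5, 2.2, 5.1]
width: 0.0008
```

Right is firm (0.1 mm with the force up to 5 N), so the left front stud is low. Now to the packing, opening the gripper on the way.

Emit:
servo_tool:
  series: "1 0 0 -2 0; 1 0 0 -5 0; -1 0 0 -9 0; -1 -18.7 31.6 -12 0; -1 -18.7 31.6 -12 0; -1 -18.7 31.6 -12 0; -1 -18.7 31.6 -12 0; -1 -18.7 31.6 -12 0; -1 -18.7 31.6 -12 0; -1 -18.7 31.6 -12 0; -1 -18.7 31.6 -12 0; -1 -18.7 31.6 -12 0; -1 -18.7 31.6 -12 0; -1 -18.7 31.6 -12 0; -1 -18.7 31.6 -12 0; -1 -18.7 31.6 -12 0"

```text
time: 12.12
tool_pos: [0.4604, -0.3291, 0.2506]
ee_rot: [-3.141, -0.0, 0.258]
wrist_force: [0.9, 0.2, -0.0]
width: 0.0904
```

```bash
python3 - <<'E'
from h import *
o=robot.get_obs(); im,d=snapshot('wrist'); np.savez('w3.npz',im=im,d=d); print({k:np.round(o[k],4) for k in('time','tool_pos','ee_rot','wrist_force','width')})
C=cam('wrist',o); P=pts(d,C); print(C[2],ray((256,192),C,0.002))
hsv=cv2.cvtColor(im,cv2.COLOR_RGB2HSV); m=(((hsv[...,0]<10)|(hsv[...,0]>170))&(hsv[...,1]>120)&(hsv[...,2]>60)).astype(np.uint8)
k,l,s,c=cv2.connectedComponentsWithStats(m)
for i in range(1,k):
    if s[i,4]>100:
        q=P[(l==i)&(d>0)]; print(s[i],c[i].round(),q.max(0).round(3))
        for a,b in((.05,.066),(.009,.017)):
            mm=((l==i)&(P[...,2]>a)&(P[...,2]<b)&(d>0)).astype(np.uint8)
            mm=cv2.morphologyEx(mm,cv2.MORPH_OPEN,np.ones((3,3)))
            cs=cv2.findContours(mm,0,1)[0]
            if cs:
                cc=max(cs,key=cv2.contourArea); Wp=np.array([ray(p[0],C,.058 if a>.02 else .013)[:2] for p in cc],np.float32)*1000
                print(a,cv2.minAreaRect(Wp),cv2.boxPoints(cv2.minAreaRect(Wp)).round(1).tolist())
big=cv2.resize(im,(800,600),interpolation=cv2.INTER_CUBIC); cv2.imwrite('pics/w3.png',big[...,::-1])
E
```

```text
{'time': np.float64(12.1167), 'tool_pos': array([ 0.4604, -0.3291,  0.2506]), 'ee_rot': array([-3.1413e+00, -1.0000e-04,  2.5840e-01]), 'wrist_force': array([ 0.8501,  0.1643, -0.0391]), 'width': np.float64(0.0904)}
[ 0.53388354 -0.30824087  0.46895967] [ 0.4183796  -0.33470888  0.002     ]
[258  92  31  34 581] [273. 108.] [ 0.562 -0.308  0.061]
0.05 ((531.4067993164062, -323.4756774902344), (23.568592071533203, 14.768238067626953), 72.18645477294922) [[520.7999877929688, -332.3999938964844], [534.7999877929688, -337.0], [542.0, -314.5], [528.0, -310.0]]
0.009 ((548.8436279296875, -329.543701171875), (29.18416404724121, 19.626340866088867), 73.1217269897461) [[535.2000122070312, -340.70001220703125], [554.0, -346.3999938964844], [562.5, -318.3999938964844], [543.7000122070312, -312.70001220703125]]
[201 118  23  21 247] [212. 128.] [ 0.508 -0.24   0.042]
0.009 ((497.99481201171875, -254.3360595703125), (18.277793884277344, 10.854101181030273), 59.525856018066406) [[488.70001220703125, -259.5], [498.0, -265.0], [507.29998779296875, -249.1999969482422], [498.0, -243.6999969482422]]
```

View pics/w3.png

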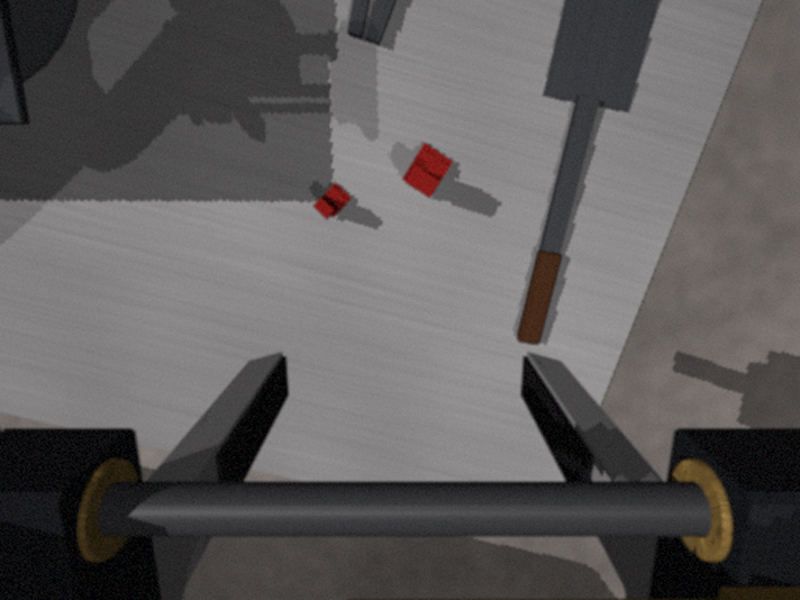

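The view shows the larger packing at big-picture px (428,170), tab centre (531,-323) mm, toe pointing at yaw about -0.30. The small decoy is at (332,200) and the turner's handle at (540,300). I keep clear of both with a half-open gripper.

Emit:
servo_tool:
  series: "-0.2 3.5 0.6 0 0.12; -0.2 7 1.3 2 0.24; -0.2 7 1.3 6 0.36; -0.2 7 1.3 10 0.48; -0.2 7 1.3 14 0.558; -0.2 7 1.3 17 0.558; -0.2 7 1.3 19 0.558; -0.2 7 1.3 19 0.558; -0.2 7 1.3 19 0.558; -0.2 7 1.3 19 0.558"

```text
time: 13.0
tool_pos: [0.5325, -0.325, 0.063]
ee_rot: [3.14, -0.003, -0.3]
wrist_force: [-0.7, -0.1, 0.1]
width: 0.0567
```

```bash
python3 - <<'E'
from h import *
o=robot.get_obs(); im,d=snapshot('wrist'); print({k:np.round(o[k],4) for k in('time','tool_pos','ee_rot','width')})
C=cam('wrist',o); P=pts(d,C)
T=R.from_euler('xyz',o['ee_rot']).as_matrix()
hsv=cv2.cvtColor(im,cv2.COLOR_RGB2HSV); m=(((hsv[...,0]<10)|(hsv[...,0]>170))&(hsv[...,1]>120)&(hsv[...,2]>60)).astype(np.uint8)
k,l,s,c=cv2.connectedComponentsWithStats(m)
for i in range(1,k):
    if s[i,4]>100:
        print(s[i])
        for a,b,z in((.05,.066,.058),(.009,.017,.013)):
            mm=((l==i)&(P[...,2]>a)&(P[...,2]<b)&(d>0)).astype(np.uint8)
            cs=cv2.findContours(mm,0,1)[0]
            if cs:
                cc=max(cs,key=cv2.contourArea); Wp=np.array([(T.T@(ray(p[0],C,z)-o['tool_pos']))[:2] for p in cc],np.float32)*1000
                print('tool frame',a,cv2.minAreaRect(Wp))
cv2.imwrite('pics/w4.png',im[...,::-1])
E
```

```text
{'time': np.float64(13.0), 'tool_pos': array([ 0.5325, -0.325 ,  0.063 ]), 'ee_rot': array([ 3.1403, -0.0034, -0.2998]), 'width': np.float64(0.0567)}
[ 243  168   35   61 1635]
tool frame 0.05 ((-0.36129093170166016, -1.0271615982055664), (16.994976043701172, 22.94732093811035), 0.6987600922584534)
tool frame 0.009 ((11.09531307220459, -0.6598787307739258), (32.698036193847656, 29.451541900634766), 0.04834463819861412)
```

View pics/w4.png

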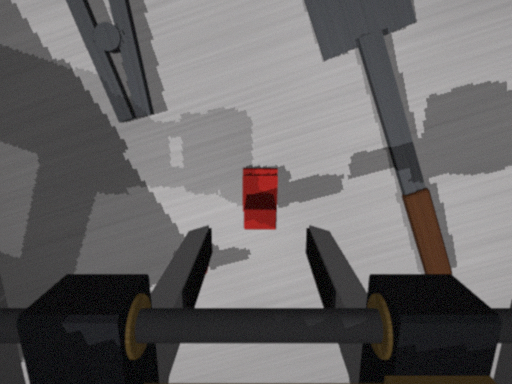

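Emit:
servo_tool:
  series: "-0.2 0 -0.1 2 0; -0.2 0 -0.1 4 0; -0.2 0 -0.1 5.5 0; -0.2 0 -0.1 5.5 0; -0.2 0 -0.1 5.5 0; -0.2 0 -0.1 5.5 0"

```text
time: 13.55
tool_pos: [0.5329, -0.3251, 0.0084]
ee_rot: [3.14, -0.004, -0.301]
wrist_force: [-0.0, -0.9, 0.8]
width: 0.0563
```

Emit:
servo_tool:
  series: "-0.2 0 0 0.5 0; -0.2 0 0 1 0; -0.2 0 0 1.4 0; -0.2 0 0 1.7 0; -0.2 0 0 1.7 0; -0.2 0 0 1.7 0"

```text
time: 14.05
tool_pos: [0.5311, -0.3239, -0.0118]
ee_rot: [-3.141, 0.001, -0.301]
wrist_force: [-1.2, -0.2, 0.4]
width: 0.0564
```

Emit:
servo_tool:
  series: "1 0 0 -0.1 0; 1 0 0 -0.1 0; 1 0 0 -0.1 0; 1 0 0 -0.1 0; 1 0 0 -0.1 0; 1 0 0 -0.1 0; 1 0 0 -0.1 0; 1 0 0 -0.1 0"

```text
time: 14.72
tool_pos: [0.5314, -0.3244, -0.0101]
ee_rot: [3.141, -0.0, -0.301]
wrist_force: [0.5, -0.5, 0.5]
width: 0.0239
```

Emit:
servo_tool:
  series: "1 0 0 -2 0; 1 0 0 -5 0; 1 0 0 -9 0; 1 0 0 -13 0; 1 0 0 -17 0; 1 0 0 -20 0; 1 0 0 -23 0; 1 0 0 -23 0; 1 0 0 -23 0"

```text
time: 15.47
tool_pos: [0.5321, -0.3245, 0.2216]
ee_rot: [3.14, -0.004, -0.301]
wrist_force: [-0.8, -0.5, -2.2]
width: 0.0241
```

Gripped (24 mm wide). Carrying it to in front of the pan's left front corner.

Emit:
servo_tool:
  series: "1 -2 -4 0 -0.05; 1 -4 -8 0 -0.1; 1 -19.9 -40.8 0 -0.554; 1 -19.9 -40.8 0 -0.554; 1 -19.9 -40.8 0 -0.554; 1 -19.9 -40.8 0 -0.554; 1 -19.9 -40.8 0 -0.554; 1 -19.9 -40.8 0 -0.554; 1 -19.9 -40.8 0 -0.554; 1 -19.9 -40.8 0 -0.554; 1 -19.9 -40.8 0 -0.554; 1 -19.9 -40.8 0 -0.554; 1 -19.9 -40.8 0 -0.554; 1 -19.9 -40.8 0 -0.554; 1 -19.9 -40.8 0 -0.554; 1 -19.9 -40.8 0 -0.554"

```text
time: 16.8
tool_pos: [0.4623, 0.1232, 0.2187]
ee_rot: [3.141, 0.002, 0.25]
wrist_force: [-0.4, 0.1, -1.0]
width: 0.0238
```

Emit:
servo_tool:
  series: "1 0 0 2 0; 1 0 0 4 0; 1 0 0 6 0; 1 0 0 6.8 0; 1 0 0 7 0; 1 0 0 7 0; 1 0 0 7 0; 1 0 0 7 0"

```text
time: 17.47
tool_pos: [0.4634, 0.1245, 0.1513]
ee_rot: [3.141, -0.003, 0.252]
wrist_force: [0.1, 0.7, -1.6]
width: 0.0237
```

```bash
cat > look.py <<'E'
from h import *
import sys
o=robot.get_obs(); im,d=snapshot('wrist'); print({k:np.round(o[k],4) for k in('time','tool_pos','ee_rot','width','wrist_force')})
C=cam('wrist',o)
T=R.from_euler('xyz',o['ee_rot']).as_matrix(); t=lambda p,z:(T.T@(ray(p,C,z)-o['tool_pos']))[:2]*1000
g=im.min(-1); m=cv2.morphologyEx((g>105).astype(np.uint8),cv2.MORPH_OPEN,np.ones((7,7)))
P=pts(d,C); m&=((P[...,2]>.160)&(P[...,2]<.182)).astype(np.uint8)
# front edge: lowest pan pixel per column, left edge: leftmost pixel per row
us=[u for u in range(m.shape[1]) if m[:,u].sum()>40]
fe=np.array([t((u,np.flatnonzero(m[:,u]).max()+.5),.17) for u in us])
vs=[v for v in range(m.shape[0]) if m[v].sum()>40]
le=np.array([t((np.flatnonzero(m[v]).min()-.5,v),.17) for v in vs])
def fit(a,b):
    for _ in range(5):
        q=np.polyfit(a,b,1); r=abs(b-np.polyval(q,a)); k=r<max(1.0,np.median(r)*2); a,b=a[k],b[k]
    return q,len(a)
print('front x=k*y+b',fit(fe[:,1],fe[:,0])); print('left y=k*x+b',fit(le[:,0],le[:,1]))
hsv=cv2.cvtColor(im,cv2.COLOR_RGB2HSV); r=(((hsv[...,0]<10)|(hsv[...,0]>170))&(hsv[...,1]>120)&(hsv[...,2]>60))
v,u=np.nonzero(r)
if len(u): print('red rows',v.min(),v.max(),'cols',u.min(),u.max())
cv2.imwrite(sys.argv[1],im[...,::-1])
E
python3 look.py pics/w5.png
```

```text
{'time': np.float64(17.4667), 'tool_pos': array([0.4634, 0.1245, 0.1513]), 'ee_rot': array([ 3.1412e+00, -2.9000e-03,  2.5240e-01]), 'width': np.float64(0.0237), 'wrist_force': array([ 0.0748,  0.714 , -1.584 ])}
front x=k*y+b (array([-7.78230687e-04,  4.53755993e+01]), 287)
left y=k*x+b (array([-5.60169833e-05, -3.15848268e+01]), 162)
red rows 185 276 cols 235 282
```

View pics/w5.png

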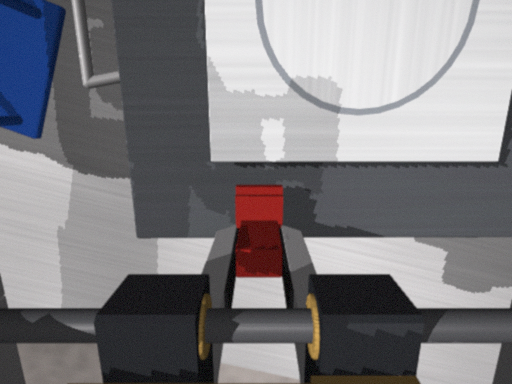

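The picture shows the toe (rows 185–222) in front of the pan's edge (row 162), square to it. The edge is 45.4 mm ahead and the stud line 1.6 mm to the left. Lowering to the cover.

Emit:
servo_tool:
  series: "1 0 -0.15 0.3 0; 1 0 -0.15 0.6 0; 1 0 -0.15 0.8 0; 1 0 -0.15 0.9 0; 1 0 -0.15 0.9 0; 1 0 -0.15 0.9 0"

```text
time: 18.02
tool_pos: [0.4618, 0.1261, 0.1405]
ee_rot: [3.142, 0.0, 0.253]
wrist_force: [-0.5, 0.0, -1.1]
width: 0.0238
```

Emit:
servo_tool:
  series: "1 0 0 0.05 0; 1 0 0 0.1 0; 1 0 0 0.15 0; 1 0 0 0.15 0; 1 0 0 0.15 0"

```text
time: 18.43
tool_pos: [0.4621, 0.1261, 0.1398]
ee_rot: [3.141, -0.001, 0.253]
wrist_force: [-1.6, 0.3, 1.8]
width: 0.024
```

Standing on the cover (about 3 N). Sliding under.

Emit:
servo_tool:
  series: "1 0.3 0 0 0; 1 0.6 0 0 0; 1 0.9 0 0 0; 1 1.2 0 0 0; 1 1.5 0 0 0; 1 1.7 0 0 0; 1 1.8 0 0 0; 1 1.9 0 0 0; 1 1.9 0 0 0; 1 1.9 0 0 0"

```text
time: 19.27
tool_pos: [0.4806, 0.1308, 0.1398]
ee_rot: [3.141, -0.0, 0.253]
wrist_force: [-2.8, -0.8, 5.7]
width: 0.0237
```

Emit:
servo_tool:
  series: "1 0.1 0 0 0; 1 0.2 0 0 0; 1 0.3 0 0 0; 1 0.4 0 0 0; 1 0.5 0 0 0; 1 0.6 0 0 0; 1 0.6 0 0 0; 1 0.6 0 0 0"

```text
time: 19.93
tool_pos: [0.4864, 0.1323, 0.1398]
ee_rot: [3.141, -0.0, 0.253]
wrist_force: [-3.3, -1.5, 4.9]
width: 0.0235
```

```bash
python3 look.py pics/w6.png
```

```text
{'time': np.float64(19.9333), 'tool_pos': array([0.4864, 0.1323, 0.1398]), 'ee_rot': array([ 3.1413e+00, -2.0000e-04,  2.5270e-01]), 'width': np.float64(0.0235), 'wrist_force': array([-3.3047, -1.5182,  4.9035])}
front x=k*y+b (array([-7.66556076e-04,  2.13154263e+01]), 234)
left y=k*x+b (array([ 1.06402593e-03, -2.99054620e+01]), 204)
red rows 205 276 cols 235 282
```

The pan hasn't moved (its edge is now 21.3 mm ahead, as expected) and the toe has entered. Finishing the slide.

Emit:
servo_tool:
  series: "1 0.1 0 -0.02 0; 1 0.2 0 -0.03 0; 1 0.3 0 -0.03 0; 1 0.4 0 -0.03 0; 1 0.5 0 -0.03 0; 1 0.6 0 -0.03 0; 1 0.7 0 -0.03 0; 1 0.8 0 -0.03 0; 1 0.9 0 -0.03 0; 1 1.0 0 -0.03 0; 1 1.1 0 -0.03 0; 1 1.17 0 -0.03 0; 1 1.17 0 -0.03 0; 1 1.17 0 -0.03 0"

```text
time: 21.15
tool_pos: [0.4977, 0.1353, 0.1398]
ee_rot: [3.141, -0.0, 0.253]
wrist_force: [-2.7, -1.2, 5.4]
width: 0.0239
```

```bash
python3 look.py pics/w7.png
```

```text
{'time': np.float64(21.15), 'tool_pos': array([0.4977, 0.1353, 0.1398]), 'ee_rot': array([ 3.1414e+00, -1.0000e-04,  2.5280e-01]), 'width': np.float64(0.0239), 'wrist_force': array([-2.691 , -1.1643,  5.4051])}
front x=k*y+b (array([-7.01971444e-04,  9.68941657e+00]), 253)
left y=k*x+b (array([ 6.10613415e-04, -2.98207986e+01]), 222)
red rows 223 277 cols 236 282
```

Emit:
servo_tool:
  series: "1 0 0 -0.05 0; -0.2 0 0 -0.05 0; -0.2 0 0 -0.05 0; -0.2 0 0 -0.05 0; -0.2 0 0 -0.05 0; -0.2 0 0 -0.05 0; -0.2 0 0 -0.05 0; -0.2 0 0 -1 0; -0.2 0 0 -3 0; -0.2 0 0 -5 0; -0.2 0 0 -7 0; 1 0 0 -7 0; 1 0 0 -7 0; 1 0 0 -7 0; 1 0 0 -7 0; 1 0 0 -7 0; 1 0 0 -7 0"

```text
time: 22.62
tool_pos: [0.4969, 0.1351, 0.2081]
ee_rot: [-3.141, 0.002, 0.253]
wrist_force: [0.1, -0.6, 0.2]
width: 0.0197
```

```bash
python3 look.py pics/w8.png
```

```text
{'time': np.float64(22.6167), 'tool_pos': array([0.4969, 0.1351, 0.2081]), 'ee_rot': array([-3.1414e+00,  2.5000e-03,  2.5280e-01]), 'width': np.float64(0.0197), 'wrist_force': array([ 0.0954, -0.6138,  0.1894])}
front x=k*y+b (array([-4.57872158e-03,  1.03599775e+01]), 206)
left y=k*x+b (array([ 9.54915027e-05, -2.96763971e+01]), 194)
red rows 194 228 cols 241 276
```

View pics/w8.png

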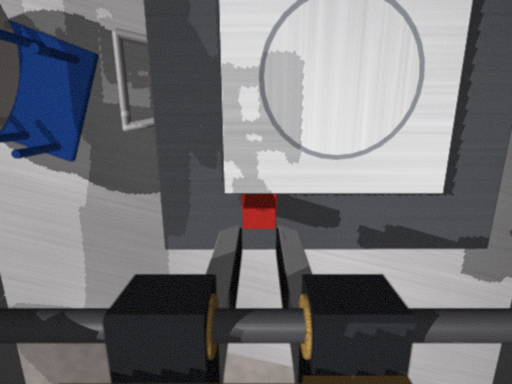

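The packing stands upright at px (259,210) with its toe under the pan edge (row 193), and the pan is unmoved. Proof presses, left first.

Emit:
servo_tool:
  series: "1 2 0 0 0; 1 3.3 0 0 0; 1 3.3 0 0 0; 1 3.3 0 2 0; 1 3.3 0 4 0; 1 3.3 0 6 0; 1 3.3 0 7 0; 1 3.3 0 7.3 0; 1 3.3 0 7.3 0; 1 3.3 0 7.3 0; 1 3.3 0 7.3 0"

```text
time: 23.58
tool_pos: [0.5303, 0.1436, 0.1382]
ee_rot: [3.141, -0.003, 0.253]
wrist_force: [0.7, -0.5, -0.8]
width: 0.0005
```

Emit:
servo_tool:
  series: "1 0 0 0.05 0; 1 0 0 0.1 0; 1 0 0 0.15 0; 1 0 0 0.15 0; 1 0 0 0.15 0"

```text
time: 24.0
tool_pos: [0.5295, 0.1435, 0.1351]
ee_rot: [3.141, -0.0, 0.253]
wrist_force: [0.7, -0.4, 0.1]
width: 0.0009
```

Emit:
servo_tool:
  series: "1 0 0 0.05 0; 1 0 0 0.1 0; 1 0 0 0.1 0; 1 0 0 0.1 0; 1 0 0 0.1 0"

```text
time: 24.42
tool_pos: [0.5294, 0.1435, 0.1339]
ee_rot: [3.142, 0.0, 0.253]
wrist_force: [-0.4, -0.1, -0.8]
width: 0.0005
```

Emit:
servo_tool:
  series: "1 0 0 0.05 0; 1 0 0 0.1 0; 1 0 0 0.15 0; 1 0 0 0.15 0; 1 0 0 0.15 0"

```text
time: 24.83
tool_pos: [0.5294, 0.1435, 0.1324]
ee_rot: [3.142, 0.0, 0.253]
wrist_force: [0.9, -0.3, 0.2]
width: 0.0004
```

Emit:
servo_tool:
  series: "1 0 0 0.05 0; 1 0 0 0.1 0; 1 0 0 0.1 0; 1 0 0 0.1 0; 1 0 0 0.1 0"

```text
time: 25.25
tool_pos: [0.5296, 0.1435, 0.1318]
ee_rot: [3.141, -0.001, 0.253]
wrist_force: [-1.6, 0.2, 1.7]
width: 0.0006
```

Emit:
servo_tool:
  series: "1 0 0 0.05 0; 1 0 0 0.1 0; 1 0 0 0.1 0; 1 0 0 0.1 0; 1 0 0 0.1 0"

```text
time: 25.67
tool_pos: [0.5295, 0.1435, 0.1311]
ee_rot: [3.141, -0.001, 0.253]
wrist_force: [-2.1, 0.4, 5.5]
width: 0.0006
```

The left corner is now firm: about 1 mm, then 5.5 N. Right corner next.

Emit:
servo_tool:
  series: "1 0 0 -1 0; 1 0 0 -2.5 0; 1 0 4 -2.5 0; 1 0 8 -2.5 0; 1 0 12.4 -2.5 0; 1 0 12.4 -2.5 0; 1 0 12.4 -2 0; 1 0 12.4 -1.2 0; 1 0 12.4 -0.6 0; 1 0 12.4 -0.35 0; 1 0 12.4 -0.35 0; 1 0 12.4 -0.35 0"

```text
time: 26.67
tool_pos: [0.5601, 0.0245, 0.1337]
ee_rot: [-3.141, 0.0, 0.255]
wrist_force: [-0.3, -0.1, -0.5]
width: 0.0001
```

Emit:
servo_tool:
  series: "1 0 0 0.05 0; 1 0 0 0.1 0; 1 0 0 0.15 0; 1 0 0 0.15 0; 1 0 0 0.15 0"

```text
time: 27.08
tool_pos: [0.5605, 0.0234, 0.1325]
ee_rot: [3.141, -0.0, 0.253]
wrist_force: [0.3, 0.1, -0.2]
width: 0.0001
```

Emit:
servo_tool:
  series: "1 0 0 0.05 0; 1 0 0 0.1 0; 1 0 0 0.1 0; 1 0 0 0.1 0; 1 0 0 0.1 0"

```text
time: 27.5
tool_pos: [0.5606, 0.0234, 0.132]
ee_rot: [3.141, -0.001, 0.253]
wrist_force: [-0.7, 0.5, 2.8]
width: 0.0006
```

Emit:
servo_tool:
  series: "1 0 0 0.05 0; 1 0 0 0.1 0; 1 0 0 0.1 0; 1 0 0 0.1 0; 1 0 0 0.1 0"

```text
time: 27.92
tool_pos: [0.5606, 0.0234, 0.1319]
ee_rot: [3.141, -0.001, 0.253]
wrist_force: [-2.0, -0.8, 6.8]
width: 0.0006
```

Emit:
servo_tool:
  series: "1 0 0 -2 0; 1 0 0 -5 0; 1 0 0 -8 0; 1 -3 3 -12 0; 1 -6 4 -14 0; 1 -6 4 -14 0; 1 -6 4 -14 0; 1 -6 4 -14 0; 1 -6 4 -14 0"

```text
time: 28.67
tool_pos: [0.5122, -0.0296, 0.2681]
ee_rot: [-3.14, 0.003, 0.253]
wrist_force: [0.7, 0.7, -1.1]
width: 0.0007
```

```bash
python3 look.py pics/w9.png; python3 - <<'E'
from h import *
o=robot.get_obs(); C=cam('wrist',o); im,d=snapshot('wrist')
g=im.min(-1)
t,dt=snapshot('top'); m0=np.load('top.npz')['im']
b=np.hstack([cv2.imread('pics/w9.png')[:,:512], t[...,::-1]]); cv2.imwrite('pics/fin.png',cv2.resize(b,(800,300),interpolation=cv2.INTER_AREA))
# pan in top view again
P=pts(dt,cam('top')); roi=np.zeros(g.shape,bool); roi[140:230,180:270]=1
m=cv2.morphologyEx(((t.min(-1)>140)&roi&(P[...,2]>.12)).astype(np.uint8),cv2.MORPH_OPEN,np.ones((9,9)))
c=max(cv2.findContours(m,0,1)[0],key=cv2.contourArea); print(cv2.minAreaRect(c))
# other utensils: change outside jiko/arm
df=cv2.absdiff(t,m0).max(-1); print('turner/clip change',(df[155:260,362:400]>40).sum(),(df[155:195,315:340]>40).sum())
E
```

```text
{'time': np.float64(28.6667), 'tool_pos': array([ 0.5122, -0.0296,  0.2681]), 'ee_rot': array([-3.1397e+00,  2.9000e-03,  2.5330e-01]), 'width': np.float64(0.0007), 'wrist_force': array([ 0.7425,  0.7371, -1.0658])}
front x=k*y+b (array([-3.91639652e-04,  3.72038152e+01]), 140)
left y=k*x+b (array([ 7.64487398e-04, -1.92824371e+02]), 152)
red rows 153 285 cols 58 508
((216.0, 178.5), (47.0, 48.0), 90.0)
turner/clip change 392 0
```

View pics/fin.png

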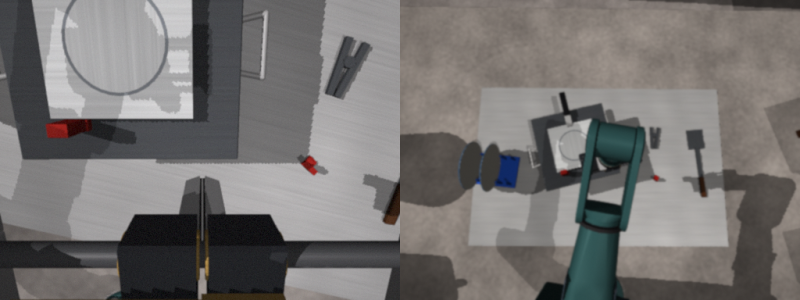

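```bash
python3 -c "
from bench import robot
print(robot.close_job())"
```

```text
the job is handed in; nothing more can be done
None
```

The left front stud was the low one. The larger red packing now stands on the cover with its toe about 14 mm under the pan's front edge, in line with that stud. I handed the job in at about 29 s of the 72 s allowed.

| Corner | Before packing | After packing |
|---|---|---|
| Left | gave about 4 mm at 2–2.5 N, then met the stud at 4 N | about 1 mm, 5.5 N |
| Right | about 0.1 mm, 5 N | under 1 mm, 6.8 N |

- **Pan:** its front edge stayed put within 0.2 mm during the slide. The last check put it within about 2 mm of where it began.
- **Fingertips:** the pictures and the pan contact showed them about 39 mm above the reported tool position. My first left press stopped short of the pan because of this. I corrected for it in the later moves.
- **Other utensils:** the last pictures show the clip, small packing and turner in place. The pixel comparison with the first top view found no change at the clip. It did flag pixels at the turner, which I took to be the arm's shadow on its handle without checking further.
- **Failed check:** the arm hid part of the pan in the last top view, so that measurement of the pan was no use. The last check of the pan rests on the wrist camera.

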